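# Bring the shed lamp over the work

### The arm

A 6-joint arm with a two-finger parallel gripper is mounted at the origin on the work surface. World frame = base frame: x ahead of the robot, y to its left, z up, the work surface at z = 0. Lengths are in m, angles in rad, forces in N, time in s.
With the tool pointing down it reaches from about 0.225 to 0.875 m from the base axis. Payload 3.4 kg.
Tool frame: the origin (TCP) lies where the fingers leave the gripper's body, on its centre line; the fingertips stand 73 mm ahead of it and the grasp point (between the pads) lies 54 mm ahead of it (manip.pinch_z is the distance from the TCP to the grasp point, in m); z points along the fingers, y is the line along which they close (so a half turn about z gives the same grasp; the last joint's range is limited). The gripper opens to 85 mm and grips with 20 to 120 N. Pads are 22 mm wide; open, the fingers measure 114 mm over their backs; the gripper's body (76 mm by 85 mm) begins 54 mm behind the grasp point. The pads swing forward as they close: fully open they stand 13 mm farther back than shut.
Start: joints at [-1.373, 0.276, 1.505, -0, 1.361, -0.121], TCP at [0.18, -0.546, 0.304] pointing down, gripper open.
Joint ranges: [-2.89, 2.89], [-0.75, 2.08], [0.22, 2.7], [-1.18, 4.32], [0.11, 2.71], [-2.7, 2.7]. Speed limits (rad/s): [2.57, 2.57, 3.14, 3.14, 3.14, 3.14].

### API

Orientations are given as a unit quaternion [w, x, y, z].
In Python, from rig import readout, imaging, manip gives the robot as it stands. The module is installed in compiled form; this text tells all that it offers.
- The arm moves only by the tool servo_tool, never from a script. Its argument "moves" is a list of rows, each an object with "dp": the shift along the tool's x, y, z in units of 0.2 m (1.0 is 0.2 m), a list of three; "delta_rot": the turn, a rotation vector about the tool's x, y, z in units of 0.1 rad (1.0 is 0.1 rad), a list of three; "fingers": the opening, from 0 (shut) to 1 (fully open). In form: [{"dp": [dx, dy, dz], "delta_rot": [wx, wy, wz], "fingers": fingers}, ...]. A call has 1 to 5 rows; each row shifts and turns the commanded pose from where the row before left it, along the tool's axes as they then stand; what a row does not reach is not made up. A row lasts 1/10 s, in which the tool goes at most 50 mm and 8.59 degrees, less where a joint would pass 70% of its speed; a pose out of reach is approached as far as the arm can. A call with a number of a shift or a turn outside -1 to 1 is refused whole. A call with a gripper value outside its range is refused whole. The fingers move at their own pace and stop on an object; "force" is the grip in N (left out, the last holds). Time passes only in rows, so rows that do not move let the fingers close. It gives the time, the measured TCP pose, the force, the opening and the grip force at its end, in the units of the state.
- readout.get_state(): the state, without advancing time (a new reading comes with each control period).
- imaging.get_image(name): name is "side" or "top" or "wrist"; returns (picture, depth): 384x512x3 uint8, red, green, blue; 384x512 float32, m along the optical axis (not along the pixel's ray), 0 where there is no reading.
- imaging.calibration(name): a dict with "intrinsics" (3x3 intrinsics, pixels), "dist" ([k1, k2, p1, p2, k3] as OpenCV has them; the pictures are not rectified), "R" (3x3) and "t" (3): a world point X has camera coordinates R X + t; the wrist camera has in their place "hand_eye" (4x4, takes a point from camera to tool coordinates, whose origin is the TCP and whose axes are the flange's). Camera axes: x right, y down, z forward; pixel columns grow to the right and rows downward; lengths in m; the calibration is good to about 2 mm. A picture is of the moment at which its call begins: read the wrist's pose just before it. calibration takes no time and is no camera call.
- manip.sign_off(): hands the job in; it is judged then, once.
The state is a dict: "clock": time; "qpos": joint angles; "qd": joint speeds; "effort": joint torques, N m; "position": TCP position; "ee_rot": TCP orientation; "contact_force": force on the tool from outside, world axes, zero at the start; "moment": the same for the moment, N m; "width": finger opening in m; "gripper_force": force on a finger pad.
Only numpy, scipy, OpenCV 4.12 (cv2) and the standard library are available. Lean on these libraries where they do the work, as an engineer would, in place of code of your own. Each camera call takes 0.05 s, during which the arm holds its last target. There are 200 camera calls.

### The job

Set the little wooden block upright, drilled face up as it lies now, in the middle of the square steel bench block, then swing the stiff-jointed lamp round so that its round head stays centred directly above the wooden block. Treat the lamp gently: squeeze its knob with no more than about 45 N and do not push any part of it hard. Leave the pliers, screw dispenser, tin and clamp where they lie.

Things in the scene. Friction and masses are not known exactly. Their poses are not given: they have to be found in the camera images.
- block: Small loose wooden block, 45 (its x) x 26 (its y) x 30 mm high, a dark drill mark on its top; about 30 g. Origin: centre of its underside. At the start it lies on the shelf near the bench block.
- bench_block: Square steel bench block fixed to the shelf, 80 x 80 mm, 25 mm high, flat top. Origin: centre of its underside, on the shelf.
- lamp: The whole lamp, fixed to the shelf: black steel foot of radius 70 mm, 20 mm high, with a slim upright post. Two level aluminium links, 250 mm each between axes and 20 mm wide, carry the head: the lower from the post (its top at 207 mm), the upper from the elbow (its top at 222 mm above the shelf). Origin: centre of the foot's underside, on the shoulder axis.
- lamp_head: Round flat lamp head, radius 50 mm, 26 mm thick, at the end of the upper link; it turns easily about its own upright axis and always stays level. Origin: centre of its underside, 180 mm above the shelf. It moves only level, within about 480 mm of the post.
- lamp_knob (a point): Grip point on the lamp's knob: an upright round black knob of 24 mm diameter standing on the head's own axis, from 224 to 268 mm above the shelf; the point is 252 mm above the shelf. Gripped from above here, the head can be drawn along level in any direction; the links follow with 2 to 6 N of drag and stay where left.
- lamp_shoulder (a joint): Angle of the lower link about the post (rad, anticlockwise from above). At 0 the link points from the post to +y, 0.27 rad turned towards -x; at 1.3 straight to -x. Stiff, stays where left; range -0.9 to 2.7.
- lamp_elbow (a joint): Angle of the upper link relative to the lower (rad, anticlockwise from above). At -1.22 the two are in line; at 0 the upper link is bent 1.22 rad anticlockwise from that, and points roughly to -x when the shoulder is also at 0. Stiff, stays where left; range -1.42 to 1.58.
- pliers: Bystander: steel pliers with black grips lying flat, about 160 mm long, 16 mm high. Origin: near the pivot, on the shelf.
- dispenser: Bystander: orange plastic screw dispenser, 55 x 75 mm, 85 mm high with a round hopper, push button on its front. Origin: centre of its underside.
- tin: Bystander: steel tin with a screw-top lid, radius 38 mm, 70 mm high. Origin: centre of its underside.
- clamp: Bystander: white plastic spring clamp lying flat, about 125 mm long, 60 mm wide, 20 mm high. Origin: near its pivot, on the shelf.

How it is judged:
By the outcome, as a careful person would: the job done as asked, in the order asked, and still so for the second after the job is handed in, with the robot touching nothing.
It also fails if it takes over 72 s, if anything falls off the work surface, if the arm or the gripper's body presses on something with over 40 N, if the wrist force passes 120 N, or if a joint passes its speed limit or range.

## Working session

There is one attempt and no reset: what is moved stays moved. The work goes in short steps, Python scripts to look and compute and a tool call to move; the robot and the scene stay as the last step left them, time stands still between calls to the robot, and variables do not carry over. Pictures are saved under pics/ and viewed, at most 10 in all, crops included, and the job is handed in when it is done.

Besides the shell and the picture viewer there is one more tool, called after "Call:" by a JSON object that holds its "name" and its "arguments", one argument or row to a line. servo_tool: Moves the arm, as the interface text tells. Its arguments: {"type":"object","properties":{"moves":{"type":"array"},"force":{"type":"number"}},"required":["moves"]}

```bash
mkdir -p pics; cat > h.py <<'E'
import numpy as np, cv2
from rig import readout, imaging, manip
from scipy.spatial.transform import Rotation as Rn
def pose():
    s=readout.get_state(); q=s["ee_rot"]; T=np.eye(4)
    T[:3,:3]=Rn.from_quat([q[1],q[2],q[3],q[0]]).as_matrix(); T[:3,3]=s["position"]; return T
def cam(name):
    c=imaging.calibration(name)
    if name=="wrist":
        M=pose()@np.array(c["hand_eye"])
    else:
        M=np.eye(4); M[:3,:3]=np.array(c["R"]).T; M[:3,3]=-np.array(c["R"]).T@np.array(c["t"])
    return np.array(c["intrinsics"]),np.array(c["dist"]),M
def grab(name,f):
    C=cam(name); p,d=imaging.get_image(name)
    cv2.imwrite(f"pics/{f}.png",p[:,:,::-1]); np.savez(f"pics/{f}.npz",p=p,d=d,K=C[0],dist=C[1],M=C[2]); return p,d,C
def load(f):
    z=np.load(f"pics/{f}.npz"); return z["p"],z["d"],(z["K"],z["dist"],z["M"])
def ray(C,uv):
    n=cv2.undistortPoints(np.array(uv,float).reshape(-1,1,2),C[0],C[1]).reshape(-1,2)
    return C[2][:3,3],np.c_[n,np.ones(len(n))]@C[2][:3,:3].T
def onplane(C,uv,z):
    o,r=ray(C,uv); return o+r*((z-o[2])/r[:,2])[:,None]
def pts(C,uv,d):
    o,r=ray(C,uv); return o+r*np.array(d).reshape(-1,1)
def cloud(f):
    p,d,C=load(f); v,u=np.mgrid[:384,:512]; P=pts(C,np.c_[u.ravel(),v.ravel()],d.ravel()); P[d.ravel()==0]=np.nan
    return p,P.reshape(384,512,3),C
E
python3 - <<'E'
from h import *
for n in("top","side","wrist"):
    p,d,C=grab(n,n+"0"); print(n,C[2].round(3).tolist())
a=[cv2.imread(f"pics/{n}0.png") for n in("top","side")]
cv2.imwrite("pics/a.png",cv2.resize(np.vstack(a),(400,600)))
s=readout.get_state(); print(s); print(manip.pinch_z)
E
```

```text
top [[0.022, -0.997, 0.077, 0.546], [-0.999, -0.024, -0.022, 0.049], [0.024, -0.077, -0.997, 1.072], [0.0, 0.0, 0.0, 1.0]]
side [[-0.919, -0.199, 0.341, 0.353], [-0.394, 0.454, -0.799, 0.679], [0.004, -0.868, -0.496, 0.576], [0.0, 0.0, 0.0, 1.0]]
wrist [[0.314, -0.906, -0.285, 0.253], [-0.95, -0.3, -0.093, -0.523], [-0.001, 0.299, -0.954, 0.373], [0.0, 0.0, 0.0, 1.0]]
{'clock': 0.15, 'qpos': array([-1.37297896e+00,  2.76419583e-01,  1.50580938e+00,  1.71783433e-05,
        1.36071448e+00, -1.21000541e-01]), 'qd': array([ 2.18067843e-03, -2.79642738e-03, -4.18853523e-03,  3.27210342e-04,
       -3.36340535e-05,  8.20946321e-04]), 'effort': array([ 1.38375508e-03, -4.17145622e+01, -2.46030450e+01, -1.82178414e-04,
        7.57352798e-03,  1.61624962e-05]), 'position': array([ 0.18017275, -0.54573979,  0.30326869]), 'ee_rot': array([-6.75215044e-04,  9.87321336e-01,  1.58732869e-01, -1.75413809e-05]), 'contact_force': array([ 0.02487279, -0.41666869,  0.55378784]), 'moment': array([-0.0292053 ,  0.00100213,  0.02036891]), 'gripper_force': 0.0, 'width': 0.08503968409890145}
0.0539
```

View pics/top0.png

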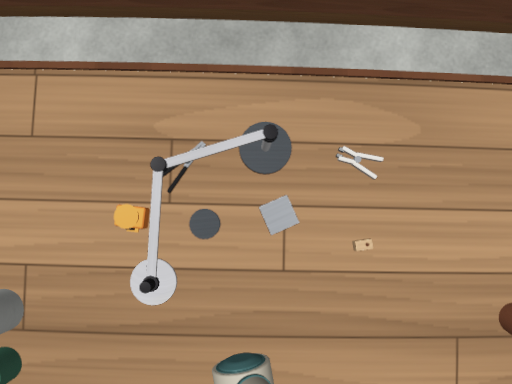

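View pics/side0.png

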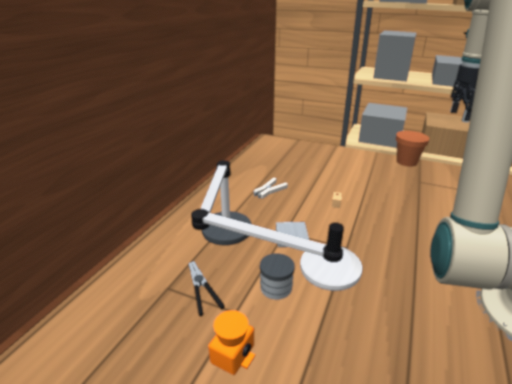

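The top view shows the foot at (265,148), the elbow at (158,164), the head at (153,282) and the bench block at (279,215). The wooden block is at (364,245), the clamp at (358,160), the tin at (205,224), the dispenser at (130,217) and the pliers at (190,165). The side view agrees.

```bash
python3 - <<'E'
from h import *
p,P,C=cloud("top0")
def at(n,u,v,r=2): print(n,np.nanmedian(P[v-r:v+r+1,u-r:u+r+1].reshape(-1,3),0).round(4))
for n,u,v in [("bench",279,215),("block",358,245),("shelf",330,215),("shelf",380,245),("foot",250,160),("head",165,290),("elbow",158,164),("knob",147,287),("shoulder",270,132),("tin",205,224),("disp",127,215)]: at(n,u,v,1)
# bench/block masks by height + colour
for n,(u0,u1,v0,v1),(z0,z1) in [("bench",(245,310,185,245),(.017,.04)),("block",(345,382,232,258),(.015,.045))]:
    S=P[v0:v1,u0:u1]; m=((S[...,2]>z0)&(S[...,2]<z1)).astype(np.uint8)
    ys,xs=np.nonzero(m); print(n,len(xs),cv2.minAreaRect(S[m>0][:,:2].astype(np.float32)), np.median(S[m>0],0).round(4))
p,P,C=cloud("side0")
for n,u,v in [("bench",294,229),("block",337,194),("head",335,273),("knob",336,227),("shelf",380,230)]: at(n,u,v,1)
im=load("side0")[0][150:250,260:380]; cv2.imwrite("pics/b.png",cv2.resize(im[:,:,::-1],None,fx=4,fy=4,interpolation=cv2.INTER_NEAREST))
E
```

```text
bench [ 0.5646 -0.0458  0.0257]
block [ 0.4916 -0.2506  0.0305]
shelf [ 5.680e-01 -1.839e-01 -2.000e-04]
shelf [ 0.4908 -0.3194 -0.0006]
foot [0.7068 0.0322 0.0194]
head [0.398  0.2084 0.2042]
elbow [0.6626 0.2293 0.221 ]
knob [0.4137 0.2327 0.2662]
shoulder [ 0.7404 -0.0067  0.2069]
tin [0.5376 0.1399 0.0688]
disp [0.5549 0.3286 0.0849]
bench 951 ((0.5652636885643005, -0.04418177902698517), (0.07998323440551758, 0.0800987258553505), 25.115068435668945) [ 0.565  -0.0437  0.024 ]
block 194 ((0.49371904134750366, -0.26657333970069885), (0.026571430265903473, 0.04626285657286644), 8.809815406799316) [ 0.4943 -0.2647  0.0286]
bench [ 0.561  -0.0531  0.0247]
block [ 0.4928 -0.2735  0.0301]
head [0.4001 0.2677 0.2034]
knob [0.4127 0.2387 0.268 ]
shelf [ 0.3462 -0.1767  0.0007]
```

View pics/wrist0.png

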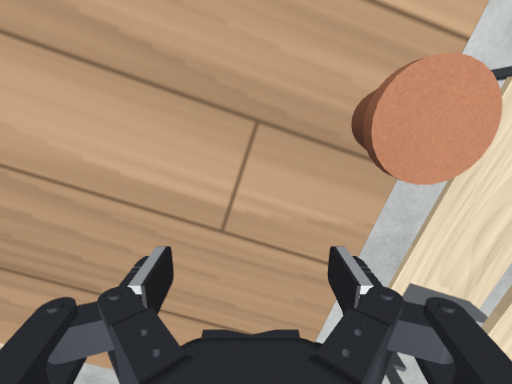

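Call:
{"name": "servo_tool", "arguments": {
  "moves": [
    {"dp": [0.19,-0.08,0],"delta_rot": [0,0,0],"fingers": 1},
    {"dp": [0.19,-0.08,0],"delta_rot": [0,0,0],"fingers": 1},
    {"dp": [0.19,-0.08,0],"delta_rot": [0,0,0],"fingers": 1},
    {"dp": [0.19,-0.08,0],"delta_rot": [0,0,0],"fingers": 1},
    {"dp": [0.19,-0.08,0],"delta_rot": [0,0,0],"fingers": 1}
  ],
  "force": 30
}}

```text
clock: 0.65
position: [0.3365, -0.4092, 0.3037]
ee_rot: [-0.0, 0.987, 0.159, -0.0]
contact_force: [0.4, -0.0, -0.4]
width: 0.0858
gripper_force: 0.0
```

Call:
{"name": "servo_tool", "arguments": {
  "moves": [
    {"dp": [0.19,-0.08,0.1],"delta_rot": [0,0,0],"fingers": 1},
    {"dp": [0.19,-0.08,0.1],"delta_rot": [0,0,0],"fingers": 1},
    {"dp": [0.19,-0.08,0.1],"delta_rot": [0,0,0],"fingers": 1},
    {"dp": [0.1,0,0.1],"delta_rot": [0,0,0.8],"fingers": 1},
    {"dp": [0,0,0],"delta_rot": [0,0,0.8],"fingers": 1}
  ]
}}

```text
clock: 1.15
position: [0.4489, -0.3203, 0.2208]
ee_rot: [-0.002, 0.997, 0.079, -0.001]
contact_force: [-0.7, 1.0, 1.0]
width: 0.0853
gripper_force: 0.0
```

```bash
cat >> h.py <<'E'
def plan(tp,yaw_y=None):
    "tool-axis shift (units of .2 m) to TCP tp; turn about tool z (units .1 rad) so closing line lies at yaw_y deg"
    T=pose(); d=T[:3,:3].T@(np.array(tp)-T[:3,3]); print("TCP",T[:3,3].round(4),"tool y deg",np.degrees(np.arctan2(T[1,1],T[0,1])).round(1),"tilt",T[2,:2].round(3),"dp",(d/.2).round(3))
    if yaw_y is not None:
        e=np.degrees(np.arctan2(T[1,1],T[0,1]))-yaw_y; e=(e+90)%180-90; print("rotz",round(np.radians(e)*10,2))
E
python3 - <<'E'
from h import *
grab("wrist","w1"); p,P,C=cloud("w1")
m=((P[...,2]>.022)&(P[...,2]<.04)&(abs(P[...,0]-.494)<.05)&(abs(P[...,1]+.266)<.05))
S=P[m]; print(len(S),cv2.minAreaRect(S[:,:2].astype(np.float32)),np.median(S,0))
plan([.494,-.266,.16],-81.2)
E
```

```text
1295 ((0.4921046793460846, -0.2692644000053406), (0.025942698121070862, 0.044967975467443466), 9.17448616027832) [ 0.49286703 -0.26984993  0.02946829]
TCP [ 0.4483 -0.3212  0.2219] tool y deg -81.0 tilt [-0.002 -0.003] dp [ 0.269 -0.236  0.31 ]
rotz 0.03
```

View pics/w1.png

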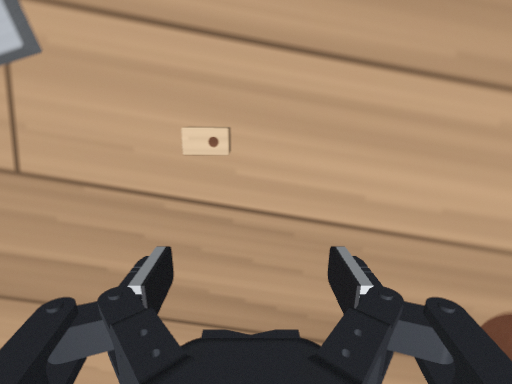

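The wrist view shows the block, drill mark up, at (205,141), square to the fingers.

Call:
{"name": "servo_tool", "arguments": {
  "moves": [
    {"dp": [0.13,-0.11,0.1],"delta_rot": [0,0,0],"fingers": 1},
    {"dp": [0.13,-0.116,0.1],"delta_rot": [0,0,0],"fingers": 1},
    {"dp": [0,0,0.15],"delta_rot": [0,0,0],"fingers": 1},
    {"dp": [0,0,0.1],"delta_rot": [0,0,0],"fingers": 1},
    {"dp": [0,0,0],"delta_rot": [0,0,0],"fingers": 1}
  ]
}}

```text
clock: 1.7
position: [0.4904, -0.269, 0.1314]
ee_rot: [-0.002, 0.997, 0.08, -0.002]
contact_force: [-1.2, 0.5, 0.1]
width: 0.0855
gripper_force: 0.0
```

```bash
python3 - <<'E'
from h import *
grab("wrist","w2"); p,P,C=cloud("w2")
m=((P[...,2]>.022)&(P[...,2]<.04)&(abs(P[...,0]-.494)<.05)&(abs(P[...,1]+.266)<.05))
hsv=cv2.cvtColor(p,cv2.COLOR_RGB2HSV); m&=hsv[...,2]>120
S=P[m]; print(len(S),cv2.minAreaRect(S[:,:2].astype(np.float32)),np.median(S,0))
plan([.492,-.268,.079],-81.2)
E
```

```text
2253 ((0.4930824935436249, -0.26879844069480896), (0.026012452319264412, 0.04504764825105667), 9.361620903015137) [ 0.49467172 -0.26767834  0.02945298]
TCP [ 0.4913 -0.2699  0.133 ] tool y deg -80.9 tilt [-0.002 -0.002] dp [ 0.006 -0.008  0.27 ]
rotz 0.06
```

View pics/w2.png

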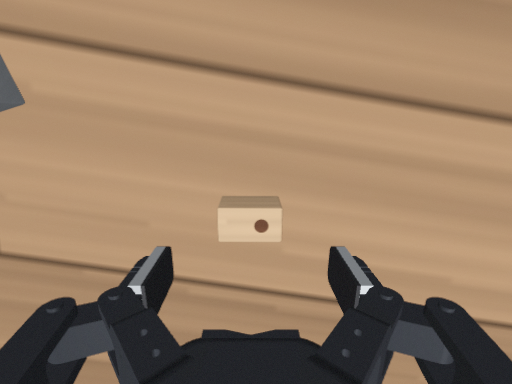

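The block (250,220) sits between the fingers; descend and grip.

Call:
{"name": "servo_tool", "arguments": {
  "moves": [
    {"dp": [0.01,-0.005,0.14],"delta_rot": [0,0,0],"fingers": 1},
    {"dp": [0,0,0.1],"delta_rot": [0,0,0],"fingers": 1},
    {"dp": [0,0,0.035],"delta_rot": [0,0,0],"fingers": 1},
    {"dp": [0,0,0],"delta_rot": [0,0,0],"fingers": 0.7},
    {"dp": [0,0,0],"delta_rot": [0,0,0],"fingers": 0.4}
  ],
  "force": 30
}}

```text
clock: 2.25
position: [0.4945, -0.2696, 0.0803]
ee_rot: [0.001, 0.997, 0.079, 0.001]
contact_force: [0.7, -0.1, -0.5]
width: 0.0588
gripper_force: 0.0
```

Call:
{"name": "servo_tool", "arguments": {
  "moves": [
    {"dp": [0,0,0],"delta_rot": [0,0,0],"fingers": 0.3},
    {"dp": [0,0,0],"delta_rot": [0,0,0],"fingers": 0.3},
    {"dp": [0,0,0],"delta_rot": [0,0,0],"fingers": 0.3},
    {"dp": [0,0,0],"delta_rot": [0,0,0],"fingers": 0.3}
  ]
}}

```text
clock: 2.65
position: [0.4947, -0.2695, 0.0805]
ee_rot: [0.001, 0.997, 0.079, 0.001]
contact_force: [-1.1, -0.1, 7.1]
width: 0.0444
gripper_force: 32.5
```

Call:
{"name": "servo_tool", "arguments": {
  "moves": [
    {"dp": [0,0,-0.15],"delta_rot": [0,0,0],"fingers": 0.3},
    {"dp": [0,0,-0.2],"delta_rot": [0,0,0],"fingers": 0.3},
    {"dp": [0.08,-0.15,-0.05],"delta_rot": [0,0,0],"fingers": 0.3},
    {"dp": [0.09,-0.18,0],"delta_rot": [0,0,0],"fingers": 0.3},
    {"dp": [0.09,-0.18,0],"delta_rot": [0,0,0],"fingers": 0.3}
  ]
}}

```text
clock: 3.15
position: [0.5295, -0.1592, 0.1601]
ee_rot: [0.001, 0.997, 0.079, 0.001]
contact_force: [0.3, 0.6, 0.6]
width: 0.0444
gripper_force: 31.7
```

Call:
{"name": "servo_tool", "arguments": {
  "moves": [
    {"dp": [0.09,-0.18,0],"delta_rot": [0,0,0],"fingers": 0.3},
    {"dp": [0.09,-0.18,0],"delta_rot": [0,0,0],"fingers": 0.3},
    {"dp": [0.09,-0.188,0],"delta_rot": [0,0,0],"fingers": 0.3},
    {"dp": [0,0,0],"delta_rot": [0,0,0],"fingers": 0.3},
    {"dp": [0,0,0],"delta_rot": [0,0,0],"fingers": 0.3}
  ]
}}

```text
clock: 3.65
position: [0.565, -0.0422, 0.159]
ee_rot: [0.0, 0.997, 0.081, -0.0]
contact_force: [-0.3, 0.9, -0.2]
width: 0.0447
gripper_force: 31.7
```

```bash
python3 - <<'E'
from h import *
grab("wrist","w3"); p,P,C=cloud("w3")
R=(abs(P[...,0]-.565)<.12)&(abs(P[...,1]+.044)<.12)
b=R&(P[...,2]>.018)&(P[...,2]<.035)
c=cv2.cvtColor(p,cv2.COLOR_RGB2HSV); print(b.sum())
if b.sum()>50: print(cv2.minAreaRect(P[b][:,:2].astype(np.float32)))
w=R&(P[...,2]>.06)&(P[...,2]<.12)&(c[...,1]>50)&(c[...,2]>120); w[300:]=0
if w.sum()>50: S=P[w]; z=np.percentile(S[:,2],90); S=S[abs(S[:,2]-z)<.006]; print(len(S),z,cv2.minAreaRect(S[:,:2].astype(np.float32)),np.median(S,0))
print(readout.get_state()["width"],readout.get_state()["gripper_force"]); plan([.565,-.044,.108])
E
```

```text
7984
((0.6126957535743713, -0.028703801333904266), (0.1759510189294815, 0.08335550874471664), 22.065916061401367)
3879 0.10860644886130986 ((0.5648369789123535, -0.050538308918476105), (0.02653438411653042, 0.05825919657945633), 9.174697875976562) [ 0.56549211 -0.04261886  0.10795009]
0.04467773272211596 31.679974794387817
TCP [ 0.5648 -0.0432  0.159 ] tool y deg -80.8 tilt [-0.     0.001] dp [0.    0.004 0.255]
```

View pics/w3.png

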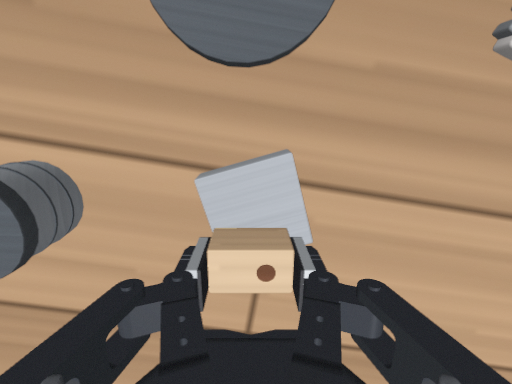

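The block is held level over the bench block (250,200 in view). Lower it.

Call:
{"name": "servo_tool", "arguments": {
  "moves": [
    {"dp": [0,0,0.1],"delta_rot": [0,0,0],"fingers": 0.3},
    {"dp": [0,0.005,0.1],"delta_rot": [0,0,0],"fingers": 0.3},
    {"dp": [0,0,0.05],"delta_rot": [0,0,0],"fingers": 0.3},
    {"dp": [0,0,0.01],"delta_rot": [0,0,0],"fingers": 0.3},
    {"dp": [0,0,0],"delta_rot": [0,0,0],"fingers": 0.3}
  ]
}}

```text
clock: 4.2
position: [0.5651, -0.0449, 0.1069]
ee_rot: [0.0, 0.997, 0.079, -0.0]
contact_force: [0.3, -0.1, 0.2]
width: 0.0442
gripper_force: 31.7
```

Call:
{"name": "servo_tool", "arguments": {
  "moves": [
    {"dp": [0,0,0.005],"delta_rot": [0,0,0],"fingers": 0.3},
    {"dp": [0,0,0.003],"delta_rot": [0,0,0],"fingers": 0.3},
    {"dp": [0,0,0],"delta_rot": [0,0,0],"fingers": 0.3}
  ]
}}

```text
clock: 4.5
position: [0.5654, -0.0442, 0.1058]
ee_rot: [0.0, 0.997, 0.079, 0.001]
contact_force: [0.0, 0.8, -0.7]
width: 0.0445
gripper_force: 31.7
```

Call:
{"name": "servo_tool", "arguments": {
  "moves": [
    {"dp": [0,0,0.004],"delta_rot": [0,0,0],"fingers": 0.3},
    {"dp": [0,0,0],"delta_rot": [0,0,0],"fingers": 0.3}
  ]
}}

```text
clock: 4.7
position: [0.5655, -0.0441, 0.1055]
ee_rot: [0.0, 0.997, 0.079, 0.001]
contact_force: [-0.6, 0.8, 4.8]
width: 0.044
gripper_force: 32.2
```

Call:
{"name": "servo_tool", "arguments": {
  "moves": [
    {"dp": [0,0,0.004],"delta_rot": [0,0,0],"fingers": 0.3},
    {"dp": [0,0,0],"delta_rot": [0,0,0],"fingers": 0.3}
  ]
}}

```text
clock: 4.9
position: [0.5654, -0.0441, 0.1055]
ee_rot: [0.0, 0.997, 0.079, 0.001]
contact_force: [-1.9, 0.7, 9.6]
width: 0.0442
gripper_force: 32.9
```

Touching down. Release gradually and rise.

Call:
{"name": "servo_tool", "arguments": {
  "moves": [
    {"dp": [0,0,-0.005],"delta_rot": [0,0,0],"fingers": 0.5},
    {"dp": [0,0,0],"delta_rot": [0,0,0],"fingers": 0.65},
    {"dp": [0,0,0],"delta_rot": [0,0,0],"fingers": 0.8},
    {"dp": [0,0,0],"delta_rot": [0,0,0],"fingers": 0.9},
    {"dp": [0,0,0],"delta_rot": [0,0,0],"fingers": 0.9}
  ]
}}

```text
clock: 5.4
position: [0.5651, -0.0441, 0.1044]
ee_rot: [-0.0, 0.997, 0.079, -0.0]
contact_force: [0.4, -1.2, 0.4]
width: 0.0767
gripper_force: 0.0
```

Call:
{"name": "servo_tool", "arguments": {
  "moves": [
    {"dp": [0,0,-0.06],"delta_rot": [0,0,0],"fingers": 0.9},
    {"dp": [0,0,-0.15],"delta_rot": [0,0,0],"fingers": 0.9},
    {"dp": [0,0,-0.2],"delta_rot": [0,0,0],"fingers": 0.9},
    {"dp": [0,0,-0.2],"delta_rot": [0,0,0],"fingers": 0.9},
    {"dp": [0,0,0],"delta_rot": [0,0,0],"fingers": 0.9}
  ]
}}

```text
clock: 5.9
position: [0.5684, -0.0447, 0.2335]
ee_rot: [0.002, 0.997, 0.079, 0.006]
contact_force: [-0.3, -0.3, 1.1]
width: 0.077
gripper_force: 0.0
```

```bash
python3 - <<'E'
from h import *
grab("wrist","w4"); p,P,C=cloud("w4")
R=(abs(P[...,0]-.565)<.07)&(abs(P[...,1]+.044)<.07)
for n,a,b in(("bench",.018,.032),("block",.05,.06)):
    m=(R&(P[...,2]>a)&(P[...,2]<b)).astype(np.uint8); m=cv2.morphologyEx(m,cv2.MORPH_OPEN,np.ones((3,3)))>0
    S=P[m]; print(n,len(S),cv2.minAreaRect(S[:,:2].astype(np.float32)),np.median(S,0).round(4))
plan([.565,-.044,.108])
grab("side","s4"); p,P,C=cloud("s4")
# knob: dark pixels above z .21 in side and top
for f in("s4","top0"):
    p,P,C=cloud(f); m=(P[...,2]>.245)&(P[...,2]<.275)&(abs(P[...,0]-.41)<.06)&(abs(P[...,1]-.22)<.07); S=P[m]; print(f,len(S),S.mean(0).round(4),S.min(0).round(4),S.max(0).round(4))
    t=m&(P[...,2]>.264); S=P[t]; print(" top",len(S),cv2.minEnclosingCircle(S[:,:2].astype(np.float32)) if len(S) else 0)
p,P,C=cloud("top0"); m=(P[...,2]>.198)&(P[...,2]<.214)&(abs(P[...,0]-.41)<.08)&(abs(P[...,1]-.23)<.08); print("head disc",cv2.minEnclosingCircle(P[m][:,:2].astype(np.float32)),m.sum())
E
```

```text
bench 3798 ((0.5658721923828125, -0.04771275445818901), (0.08005703240633011, 0.08010224997997284), 25.173498153686523) [ 0.5781 -0.0477  0.0245]
block 1176 ((0.5639775395393372, -0.04590664803981781), (0.025754783302545547, 0.0448443703353405), 9.242999076843262) [ 0.5646 -0.0458  0.0545]
TCP [ 0.5669 -0.0444  0.2307] tool y deg -80.9 tilt [0.008 0.003] dp [-0.014 -0.005  0.613]
s4 282 [0.4121 0.2427 0.2605] [0.4016 0.2248 0.2453] [0.4242 0.2499 0.2694]
 top 132 ((0.4132085144519806, 0.2373274862766266), 0.012687617912888527)
top0 149 [0.4149 0.2353 0.2644] [0.4019 0.2251 0.2452] [0.4255 0.248  0.2704]
 top 114 ((0.41318097710609436, 0.23719634115695953), 0.012184702791273594)
head disc ((0.4191347360610962, 0.23604802787303925), 0.05156642571091652) 877
```

View pics/w4.png

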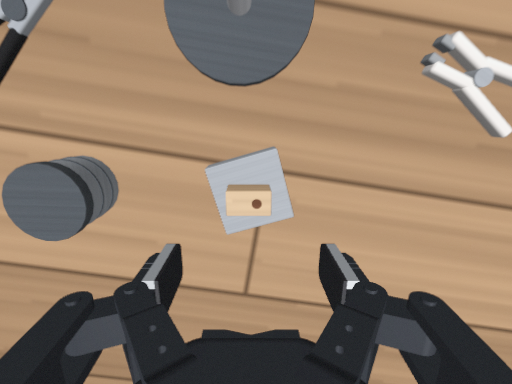

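The placed block, drill mark up at (250,203), sits centred on the bench block (250,190) to within about 2 mm. Next I rise and go over to the lamp knob at (0.413, 0.237).

Call:
{"name": "servo_tool", "arguments": {
  "moves": [
    {"dp": [0,0,-0.2],"delta_rot": [0,0,0],"fingers": 0.9},
    {"dp": [0,0,-0.2],"delta_rot": [0,0,0],"fingers": 0.9},
    {"dp": [0,0,-0.2],"delta_rot": [0,0,0],"fingers": 0.9},
    {"dp": [0,0,-0.12],"delta_rot": [0,0,0],"fingers": 0.9},
    {"dp": [-0.06,-0.18,0],"delta_rot": [0,0,0],"fingers": 0.9}
  ]
}}

```text
clock: 6.5
position: [0.5504, -0.0131, 0.3727]
ee_rot: [0.002, 0.997, 0.077, 0.003]
contact_force: [0.5, 2.3, 0.3]
width: 0.0768
gripper_force: 0.0
```

Call:
{"name": "servo_tool", "arguments": {
  "moves": [
    {"dp": [-0.06,-0.18,0],"delta_rot": [0,0,0],"fingers": 0.9},
    {"dp": [-0.06,-0.18,0],"delta_rot": [0,0,0],"fingers": 0.9},
    {"dp": [-0.06,-0.18,0],"delta_rot": [0,0,0],"fingers": 0.9},
    {"dp": [-0.06,-0.18,0],"delta_rot": [0,0,0],"fingers": 0.9},
    {"dp": [-0.06,-0.18,0],"delta_rot": [0,0,0],"fingers": 0.9}
  ]
}}

```text
clock: 7.0
position: [0.4584, 0.1589, 0.369]
ee_rot: [0.0, 0.997, 0.079, -0.002]
contact_force: [0.2, 0.3, -0.1]
width: 0.0769
gripper_force: 0.0
```

Call:
{"name": "servo_tool", "arguments": {
  "moves": [
    {"dp": [-0.06,-0.18,0],"delta_rot": [0,0,0],"fingers": 0.9},
    {"dp": [-0.06,-0.15,0],"delta_rot": [0,0,0],"fingers": 0.9},
    {"dp": [0,0,0],"delta_rot": [0,0,0],"fingers": 1},
    {"dp": [0,0,0],"delta_rot": [0,0,0],"fingers": 1}
  ]
}}

```text
clock: 7.4
position: [0.4252, 0.2193, 0.3695]
ee_rot: [0.001, 0.997, 0.08, -0.001]
contact_force: [-0.6, 0.4, 0.3]
width: 0.0855
gripper_force: 0.0
```

```bash
python3 - <<'E'
from h import *
plan([.4132,.2372,.306])
grab("wrist","w5"); p,P,C=cloud("w5")
m=(P[...,2]>.262)&(P[...,2]<.275)&(abs(P[...,0]-.413)<.05)&(abs(P[...,1]-.237)<.03); S=P[m]; print(len(S),S.mean(0) if len(S) else 0,cv2.minEnclosingCircle(S[:,:2].astype(np.float32)) if len(S) else 0)
E
```

```text
TCP [0.4252 0.2193 0.3695] tool y deg -80.8 tilt [-0.002  0.001] dp [-0.044 -0.098  0.317]
833 [0.4147467  0.23475863 0.26714101] ((0.413562148809433, 0.23483049869537354), 0.012083872221410275)
```

View pics/w5.png

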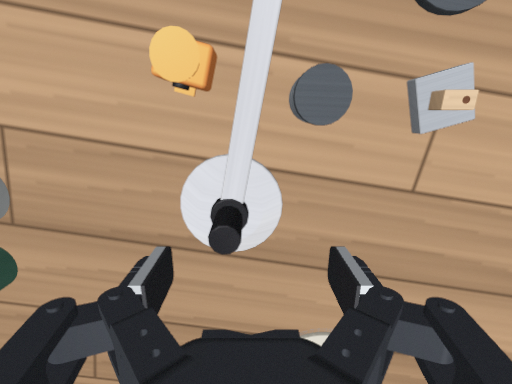

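The wrist view shows the knob top at (225,238) left of the finger centre. Shift over it, descend and grip at 25 N.

Call:
{"name": "servo_tool", "arguments": {
  "moves": [
    {"dp": [-0.045,-0.092,0],"delta_rot": [0,0,0],"fingers": 1},
    {"dp": [0,0,0],"delta_rot": [0,0,0],"fingers": 1},
    {"dp": [0,0,0.12],"delta_rot": [0,0,0],"fingers": 1},
    {"dp": [0,0,0.12],"delta_rot": [0,0,0],"fingers": 1},
    {"dp": [0,0,0.075],"delta_rot": [0,0,0],"fingers": 1}
  ],
  "force": 25
}}

```text
clock: 7.95
position: [0.4143, 0.2343, 0.3057]
ee_rot: [0.001, 0.997, 0.079, -0.001]
contact_force: [0.1, 0.2, 0.1]
width: 0.0853
gripper_force: 0.0
```

Call:
{"name": "servo_tool", "arguments": {
  "moves": [
    {"dp": [0,0,0],"delta_rot": [0,0,0],"fingers": 0.7},
    {"dp": [0,0,0],"delta_rot": [0,0,0],"fingers": 0.5},
    {"dp": [0,0,0],"delta_rot": [0,0,0],"fingers": 0.4},
    {"dp": [0,0,0],"delta_rot": [0,0,0],"fingers": 0.35},
    {"dp": [0,0,0],"delta_rot": [0,0,0],"fingers": 0.3}
  ]
}}

```text
clock: 8.45
position: [0.4143, 0.236, 0.3084]
ee_rot: [-0.0, 0.997, 0.079, 0.001]
contact_force: [-0.7, -1.1, 0.5]
width: 0.0253
gripper_force: 0.0
```

Call:
{"name": "servo_tool", "arguments": {
  "moves": [
    {"dp": [0,0,0],"delta_rot": [0,0,0],"fingers": 0.26},
    {"dp": [0,0,0],"delta_rot": [0,0,0],"fingers": 0.22},
    {"dp": [0,0,0],"delta_rot": [0,0,0],"fingers": 0.18},
    {"dp": [0,0,0],"delta_rot": [0,0,0],"fingers": 0.15},
    {"dp": [0,0,0],"delta_rot": [0,0,0],"fingers": 0.15}
  ]
}}

```text
clock: 8.95
position: [0.4142, 0.2361, 0.3083]
ee_rot: [-0.0, 0.997, 0.079, 0.001]
contact_force: [0.2, -0.8, 5.5]
width: 0.0233
gripper_force: 24.6
```

```bash
python3 - <<'E'
from h import *
plan([.5645,-.0435,.306])
E
```

```text
TCP [0.4142 0.2361 0.3083] tool y deg -80.9 tilt [ 0.001 -0.   ] dp [0.521 1.499 0.012]
```

Call:
{"name": "servo_tool", "arguments": {
  "moves": [
    {"dp": [0.01,0.03,0],"delta_rot": [0,0,0],"fingers": 0.15},
    {"dp": [0.02,0.06,0],"delta_rot": [0,0,0],"fingers": 0.15},
    {"dp": [0.03,0.09,0],"delta_rot": [0,0,0],"fingers": 0.15},
    {"dp": [0.03,0.09,0],"delta_rot": [0,0,0],"fingers": 0.15},
    {"dp": [0.03,0.09,0],"delta_rot": [0,0,0],"fingers": 0.15}
  ]
}}

```text
clock: 9.45
position: [0.4481, 0.1686, 0.3083]
ee_rot: [-0.001, 0.997, 0.08, -0.001]
contact_force: [-3.0, 0.3, 7.7]
width: 0.0234
gripper_force: 24.9
```

Call:
{"name": "servo_tool", "arguments": {
  "moves": [
    {"dp": [0.03,0.09,0],"delta_rot": [0,0,0],"fingers": 0.15},
    {"dp": [0.03,0.09,0],"delta_rot": [0,0,0],"fingers": 0.15},
    {"dp": [0.03,0.09,0],"delta_rot": [0,0,0],"fingers": 0.15},
    {"dp": [0.03,0.09,0],"delta_rot": [0,0,0],"fingers": 0.15},
    {"dp": [0.03,0.09,0],"delta_rot": [0,0,0],"fingers": 0.15}
  ]
}}

```text
clock: 9.95
position: [0.4935, 0.0845, 0.3084]
ee_rot: [-0.001, 0.997, 0.079, 0.001]
contact_force: [0.1, 1.9, 5.7]
width: 0.0238
gripper_force: 24.7
```

Call:
{"name": "servo_tool", "arguments": {
  "moves": [
    {"dp": [0.03,0.09,0],"delta_rot": [0,0,0],"fingers": 0.15},
    {"dp": [0.03,0.09,0],"delta_rot": [0,0,0],"fingers": 0.15},
    {"dp": [0.03,0.09,0],"delta_rot": [0,0,0],"fingers": 0.15},
    {"dp": [0.03,0.09,0],"delta_rot": [0,0,0],"fingers": 0.15},
    {"dp": [0.03,0.09,0],"delta_rot": [0,0,0],"fingers": 0.15}
  ]
}}

```text
clock: 10.45
position: [0.5374, 0.0006, 0.3084]
ee_rot: [-0.001, 0.997, 0.079, 0.001]
contact_force: [-0.2, 1.8, 5.6]
width: 0.0233
gripper_force: 24.8
```

Call:
{"name": "servo_tool", "arguments": {
  "moves": [
    {"dp": [0.03,0.07,0],"delta_rot": [0,0,0],"fingers": 0.15},
    {"dp": [0.03,0.05,0],"delta_rot": [0,0,0],"fingers": 0.15},
    {"dp": [0,0,0],"delta_rot": [0,0,0],"fingers": 0.15},
    {"dp": [0,0,0],"delta_rot": [0,0,0],"fingers": 0.15}
  ]
}}

```text
clock: 10.85
position: [0.5535, -0.0225, 0.3085]
ee_rot: [0.001, 0.997, 0.079, 0.001]
contact_force: [0.9, -3.3, 4.7]
width: 0.0236
gripper_force: 24.8
```

```bash
python3 - <<'E'
from h import *
plan([.5645,-.0435,.3083])
E
```

```text
TCP [ 0.5535 -0.0225  0.3085] tool y deg -80.9 tilt [0.002 0.002] dp [0.038 0.112 0.001]
```

Call:
{"name": "servo_tool", "arguments": {
  "moves": [
    {"dp": [0.015,0.04,0],"delta_rot": [0,0,0],"fingers": 0.15},
    {"dp": [0.015,0.04,0],"delta_rot": [0,0,0],"fingers": 0.15},
    {"dp": [0.008,0.032,0],"delta_rot": [0,0,0],"fingers": 0.15},
    {"dp": [0,0,0],"delta_rot": [0,0,0],"fingers": 0.15},
    {"dp": [0,0,0],"delta_rot": [0,0,0],"fingers": 0.15}
  ]
}}

```text
clock: 11.35
position: [0.5641, -0.0427, 0.3084]
ee_rot: [0.0, 0.997, 0.079, 0.001]
contact_force: [-0.5, -1.5, 4.4]
width: 0.0233
gripper_force: 24.8
```

```bash
python3 - <<'E'
from h import *
plan([.5645,-.0435,.3083])
grab("top","t6"); grab("side","s6")
from scipy.optimize import least_squares
def fit(S):
    f=lambda q:np.hypot(S[:,0]-q[0],S[:,1]-q[1])-q[2]
    return least_squares(f,[.5645,-.0435,.05],loss="soft_l1",f_scale=.001).x
for f in("t6","s6"):
    p,P,C=cloud(f)
    m=((P[...,2]>.196)&(P[...,2]<.212)&(abs(P[...,0]-.564)<.07)&(abs(P[...,1]+.044)<.07)); S=P[m][:,:2]
    print(f,m.sum(),cv2.minEnclosingCircle(S.astype(np.float32)) if m.sum() else 0)
    if f=="s6":
        b=((P[...,2]>.05)&(P[...,2]<.06)&(abs(P[...,0]-.564)<.05)&(abs(P[...,1]+.044)<.05)); S=P[b]; print(" block",len(S),cv2.minAreaRect(S[:,:2].astype(np.float32)) if len(S)>5 else 0)
a=np.hstack([load("t6")[0][100:330,130:430],load("s6")[0][130:360,180:480]]); cv2.imwrite("pics/c6.png",a[:,:,::-1])
E
```

```text
TCP [ 0.5641 -0.0427  0.3084] tool y deg -80.9 tilt [0.002 0.001] dp [0.001 0.004 0.001]
t6 3 ((0.5156545639038086, -0.04512433707714081), 0.005613561253994703)
s6 345 ((0.5571619868278503, -0.029636317864060402), 0.05319419875741005)
 block 113 ((0.5616709589958191, -0.04274144023656845), (0.0255057942122221, 0.046236079186201096), 7.640589714050293)
```

View pics/c6.png

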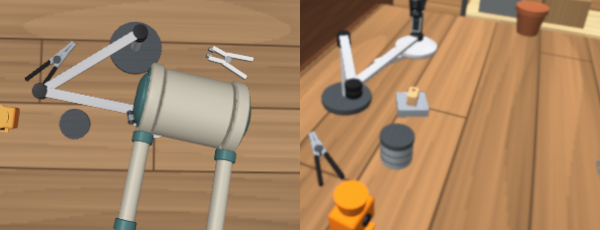

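The arm hides the head from the top camera; the side view shows the block still on the bench block. I'm releasing the knob and clearing the view before checking.

Call:
{"name": "servo_tool", "arguments": {
  "moves": [
    {"dp": [0,0,0],"delta_rot": [0,0,0],"fingers": 0.4},
    {"dp": [0,0,0],"delta_rot": [0,0,0],"fingers": 0.6},
    {"dp": [0,0,0],"delta_rot": [0,0,0],"fingers": 0.9},
    {"dp": [0,0,0],"delta_rot": [0,0,0],"fingers": 1},
    {"dp": [0,0,0],"delta_rot": [0,0,0],"fingers": 1}
  ]
}}

```text
clock: 11.95
position: [0.5633, -0.0422, 0.3074]
ee_rot: [-0.0, 0.997, 0.079, -0.0]
contact_force: [0.2, 0.0, -1.1]
width: 0.0851
gripper_force: 0.0
```

Call:
{"name": "servo_tool", "arguments": {
  "moves": [
    {"dp": [0,0,-0.08],"delta_rot": [0,0,0],"fingers": 1},
    {"dp": [0,0,-0.15],"delta_rot": [0,0,0],"fingers": 1},
    {"dp": [0,0,-0.15],"delta_rot": [0,0,0],"fingers": 1},
    {"dp": [-0.15,0.1,-0.05],"delta_rot": [0,0,0],"fingers": 1},
    {"dp": [-0.15,0.15,0],"delta_rot": [0,0,0],"fingers": 1}
  ]
}}

```text
clock: 12.45
position: [0.5125, -0.1008, 0.3958]
ee_rot: [0.001, 0.997, 0.081, 0.002]
contact_force: [0.2, -1.3, -1.6]
width: 0.0857
gripper_force: 0.0
```

Call:
{"name": "servo_tool", "arguments": {
  "moves": [
    {"dp": [-0.1,0.2,0],"delta_rot": [0,0,0],"fingers": 1},
    {"dp": [-0.1,0.2,0],"delta_rot": [0,0,0],"fingers": 1},
    {"dp": [-0.1,0.2,0],"delta_rot": [0,0,0],"fingers": 1},
    {"dp": [-0.1,0.2,0],"delta_rot": [0,0,0],"fingers": 1},
    {"dp": [0,0,0],"delta_rot": [0,0,0],"fingers": 1}
  ]
}}

```text
clock: 12.95
position: [0.4568, -0.2767, 0.3932]
ee_rot: [0.001, 0.997, 0.076, -0.001]
contact_force: [0.4, -0.1, 0.3]
width: 0.0857
gripper_force: 0.0
```

```bash
python3 - <<'E'
from h import *
grab("top","t7"); grab("side","s7")
for f in("t7","s7"):
    p,P,C=cloud(f); N=(abs(P[...,0]-.564)<.08)&(abs(P[...,1]+.044)<.08)
    for n,a,b in(("knobtop",.264,.275),("disc",.199,.209),("block",.05,.06),("bench",.018,.03)):
        S=P[N&(P[...,2]>a)&(P[...,2]<b)]; S2=S[:,:2].astype(np.float32)
        if len(S)>5: print(f,n,len(S),cv2.minEnclosingCircle(S2) if n in("knobtop","disc") else cv2.minAreaRect(S2))
E
```

```text
t7 knobtop 106 ((0.5630422830581665, -0.041255392134189606), 0.011682634241878986)
t7 disc 761 ((0.5618185997009277, -0.04184433072805405), 0.04528750479221344)
s7 knobtop 46 ((0.5619831681251526, -0.04241107031702995), 0.012187741696834564)
s7 disc 249 ((0.5611855983734131, -0.0412374883890152), 0.04210719093680382)
s7 block 115 ((0.5617562532424927, -0.044486887753009796), (0.025798482820391655, 0.04916854202747345), 7.165915012359619)
s7 bench 463 ((0.5635425448417664, -0.04389481991529465), (0.08074934780597687, 0.08195564150810242), 24.582441329956055)
```

View pics/t7.png

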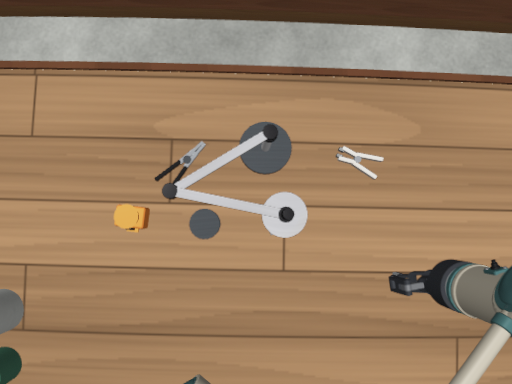

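The top view shows the head at (285,215) over the bench block and every bystander where it was. Both views put the head within about 2 mm of the block, and the arm is clear.

```bash
python3 -c "
from rig import manip; print(manip.sign_off())"
```

```text
the job is handed in; nothing more can be done
None
```

The wooden block stands drilled face up in the middle of the bench block, and the lamp head is centred above it, both to within about 2 mm; I gripped the knob at about 25 N, left the pliers, dispenser, tin and clamp unmoved, and handed the job in at about 13 s.

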